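# Hang the large pastry cutter on the slanted arm of the drying stand

## Robot

A 6-joint arm with a two-finger parallel gripper is mounted at the origin on a cart in front of the work surface, level with it; the furniture and walls round the work are solid. World frame = base frame: x ahead of the robot, y to its left, z up, the work surface at z = 0. Lengths are in m, angles in rad, forces in N, time in s.
With the tool pointing down it reaches from about 0.35 to 0.775 m from the base axis. Payload 5.5 kg.
Tool frame: the origin (TCP) lies at the very end of the fingers, on their centre line; the grasp point (between the pads) lies env.hold_point_z behind it (env.hold_point_z is the distance from the TCP to the grasp point, in m); z points along the fingers, y is the line along which they close (so a half turn about z gives the same grasp; the last joint's range is limited). The gripper opens to 85 mm and grips with 20 to 120 N. Pads are 22 mm wide; open, the fingers measure 114 mm over their backs; the gripper's body (76 mm by 85 mm) begins 54 mm behind the grasp point. The pads swing forward as they close: fully open they stand 13 mm farther back than shut.
Start: joints at [1.119, 0.313, 0.046, 1.304, 0, 1.431], TCP at [0.176, 0.547, 0.231] pointing down, gripper open.
Joint ranges: [-2.76, 2.76], [-0.86, 1.69], [-1.03, 1.26], [-2.2, 2.34], [-1.47, 1.5], [-3.14, 3.14]. Speed limits (rad/s): [2.57, 2.57, 3.14, 3.14, 3.14, 3.14].

## Interface

Orientations are given as a unit quaternion [w, x, y, z].
In Python, from workcell import env gives the robot as it stands.
- The arm moves only by the tool carry_out, never from a script. Its argument "steps" is a list of rows, each a list of 3 entries, a list of its own where there are three numbers: the turn, a rotation vector about the tool's x, y, z in degrees, then the shift along the tool's x, y, z in cm, then the closure in counts, from 0 (fully open) to 255 (shut). A call has exactly 8 rows; each row is the pose to reach, as a shift and turn from the pose commanded when the call began, along the tool's axes at that moment; what a row does not reach only later rows make up. A row lasts 1/8 s, in which the tool goes at most 62.5 mm and 10.7 degrees, less where a joint would pass 70% of its speed; a pose out of reach is approached as far as the arm can. A call with a gripper value outside its range is refused whole. The fingers move at their own pace and stop on an object; "force" is the grip in N (left out, the last holds). Time passes only in rows, so rows that repeat a pose let the fingers close, or fill a call up. It gives the time, the measured TCP pose, the force, the opening and the grip force at its end, in the units of the state.
- env.get_state(): the state, without advancing time (a new reading comes with each control period).
- env.read_camera(name): name is "scene" or "side" or "wrist"; returns (picture, depth): 400x640x3 uint8, red, green, blue; 400x640 float32, m along the optical axis (not along the pixel's ray), 0 where there is no reading.
- env.get_calibration(name): a dict with "fx", "fy", "cx", "cy" (pixels), "D" ([k1, k2, p1, p2, k3] as OpenCV has them; the pictures are not rectified), "origin" and "orientation" of the camera in the world. Camera axes: x right, y up, looking along -z (the intrinsics and any distortion apply to the point x, -y, -z); pixel columns grow to the right and rows downward; lengths in m; the calibration is good to about 2 mm. A picture is of the moment at which its call begins: read the wrist's pose just before it. get_calibration takes no time and is no camera call; for the wrist camera it gives the pose at the moment of the call.
- env.hand_in(): hands the job in; it is judged then, once.
The state is a dict: "clock": time; "joint_pos": joint angles; "qvel": joint speeds; "tau": joint torques, N m; "tcp_pos": TCP position; "orientation": TCP orientation; "wrist_force": force on the tool from outside, world axes, zero at the start; "ft_torque": the same for the moment, N m; "finger_gap": finger opening in m; "grip_force": force on a finger pad.
Only numpy, scipy, OpenCV 4.12 (cv2) and the standard library are available. Lean on these libraries where they do the work, as an engineer would, in place of code of your own. Each camera call takes 0.05 s, during which the arm holds its last target. There are 200 camera calls.

## Task

Hang the larger of the two steel pastry cutter rings on the slanted steel arm of the small wooden drying stand: bring it to the tip, slide it down along the arm with the arm through the ring, and let go so that it lies against the sloping board. Leave the smaller ring standing where it is.

Things in the scene. Friction and masses are not known exactly. Their poses are not given: they have to be found in the camera images.
- cutter_center (a point): Larger pastry cutter: plain steel ring, open at both ends, upright on the worktop; 71 mm outside, clear bore about 56 mm, 47 mm high, about 55 g. Point: centre of the ring, 23.5 mm above its lower edge; z is its axis (up at the start). Pinch its wall from above, one finger inside (wall 3 to 7 mm thick, its middle 32.5 mm from the axis).
- small_cutter_center (a point): The smaller pastry cutter, to be left alone: the same kind of steel ring, 53 mm across at the rim, 40 mm high. This point is its centre, 20 mm above the worktop. Either cutter may stand in either place.
- peg: Slanted arm of the fixed wooden drying stand: round steel rod, 10 mm thick, round tip, square to a flat sloping board. Origin: its foot on the board's face, 68 mm above the worktop; z runs along the arm to the tip 62 mm away, 35 degrees from vertical; x points up the slope, y level across. The face is the plane z = 0, y -50 to 50 mm, x -68 to 37 mm. The stand's base is 110 by 104 mm.

How it is judged:
At the end, for the whole second after the job is handed in: The larger ring hangs at rest with the arm through it, its edge against the sloping board (its centre within 39 mm of the arm's foot and 15 to 31 mm out from the board, its axis within 0.2 rad of the arm's) (distance between cutter_center and peg below 0.039 m and z of cutter_center in the frame of peg between 0.015 and 0.031 m and angle between the z axis of cutter_center and the z axis of peg, either way round below 0.2 rad and linear speed of cutter below 0.02 m/s); the robot touches nothing.
It fails at once if the smaller ring is moved by more than 20 mm (distance of small_cutter_center from where it was at the start of the episode above 0.02 m).
It also fails if it takes over 54 s, if anything falls off the work surface, if the arm or the gripper's body presses on something with over 40 N, if the wrist force passes 120 N, or if a joint passes its speed limit or range.

## Working session

There is one attempt and no reset: what is moved stays moved. The work goes in short steps, Python scripts to look and compute and a tool call to move; the robot and the scene stay as the last step left them, time stands still between calls to the robot, and variables do not carry over. Pictures are saved under pics/ and viewed, at most 10 in all, crops included, and the job is handed in when it is done.

Besides the shell and the picture viewer there is one more tool, called as name(argument=value, ...) on one line, values as JSON. carry_out: Moves the arm, as the interface text tells. Its arguments: {"type":"object","properties":{"steps":{"type":"array","items":{"type":"array"}},"force":{"type":"number"}},"required":["steps"]}

```bash
mkdir -p pics; cat > h.py <<'E'
import numpy as np, cv2
from scipy.spatial.transform import Rotation as R
from workcell import env
def rot(q): return R.from_quat([q[1],q[2],q[3],q[0]])
def cloud(name):
    c=env.get_calibration(name); im,d=env.read_camera(name)
    h,w=d.shape; u,v=np.meshgrid(np.arange(w),np.arange(h))
    K=np.array([[c['fx'],0,c['cx']],[0,c['fy'],c['cy']],[0,0,1]])
    p=cv2.undistortPoints(np.stack([u,v],-1).reshape(-1,1,2).astype(np.float64),K,np.array(c['D'],float)).reshape(h,w,2)
    P=np.stack([p[...,0]*d,-p[...,1]*d,-d],-1)
    W=rot(c['orientation']).apply(P.reshape(-1,3)).reshape(h,w,3)+np.array(c['origin'])
    W[d<=0]=np.nan
    return im,d,W
E
python3 - <<'E'
from h import *
print(env.get_state(), env.hold_point_z)
for n in ['scene','side']:
    im,d,W=cloud(n); cv2.imwrite(f'pics/{n}.png',im[...,::-1]); np.save(n+'.npy',W); c=env.get_calibration(n); print(n,c,(d>0).mean())
a=cv2.imread('pics/scene.png');b=cv2.imread('pics/side.png')
cv2.imwrite('pics/both.png',cv2.resize(np.vstack([a,b]),(480,600)))
E
```

```text
{'clock': 0.0, 'joint_pos': array([ 1.11944184e+00,  3.13992476e-01,  4.49718180e-02,  1.30363797e+00,
       -3.74281025e-06,  1.43120700e+00]), 'qvel': array([1.11361287e-03, 9.05845666e-05, 3.91869861e-04, 5.16592447e-04,
       2.96957717e-04, 4.38524075e-04]), 'tau': array([ 7.99222516e-05, -4.80630577e+01,  2.98533279e+01,  1.92186580e-02,
        3.46472495e-05,  3.96223982e-06]), 'tcp_pos': array([0.17614543, 0.54679716, 0.23041048]), 'orientation': array([-2.69353179e-04,  1.55251968e-01,  9.87874465e-01, -8.91345604e-04]), 'wrist_force': array([ 0.66657593, -0.15387413, -0.34509377]), 'ft_torque': array([ 0.04054574,  0.02180521, -0.00191595]), 'grip_force': 0.0, 'finger_gap': 0.08508439146953993} 0.0187
scene {'fx': 504.4082275494311, 'fy': 504.4082275494311, 'cx': 317.2684712930219, 'cy': 199.55030054386256, 'D': array([-0.16267313,  0.        ,  0.        ,  0.        ,  0.        ]), 'origin': array([-0.08945361, -0.68785097,  0.52772672]), 'orientation': array([ 0.78915297,  0.47889123, -0.21088397, -0.32160337])} 0.99517578125
side {'fx': 434.61831975007937, 'fy': 434.61831975007937, 'cx': 321.3462197736283, 'cy': 202.29328888864796, 'D': array([-0.06240067,  0.        ,  0.        ,  0.        ,  0.        ]), 'origin': array([0.25019143, 0.55120683, 0.60241779]), 'orientation': array([-0.16130923, -0.08504049,  0.44276193,  0.87790052])} 0.996265625
```

View pics/scene.png

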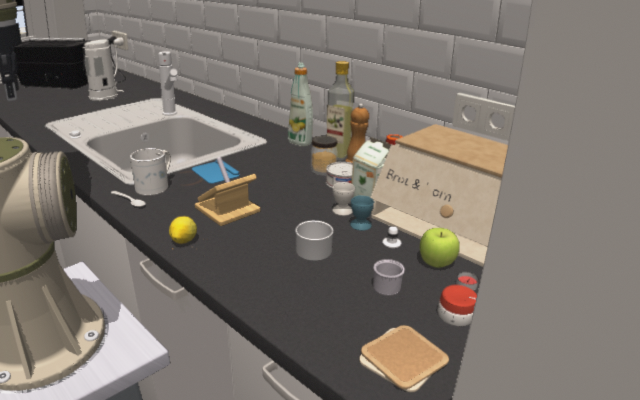

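View pics/side.png

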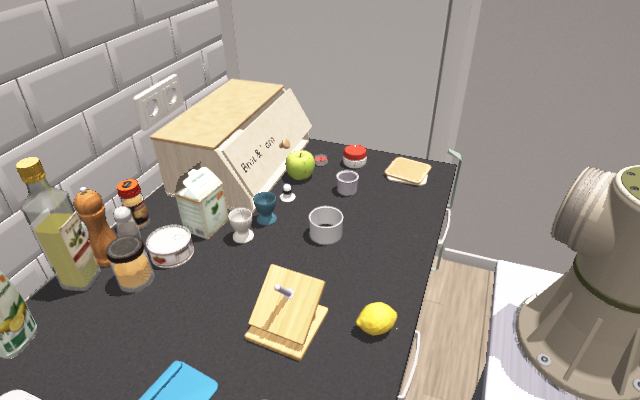

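The scene picture shows the large ring at (314,240), the small one at (388,277), and the stand at (228,195) with its arm tip at about (220,157). In the side picture the large ring is at (326,225), the small one at (347,183), and the stand at (288,310) with its tip at (280,289).

```bash
python3 - <<'E'
from h import *
from scipy.optimize import least_squares
def box(n,u0,u1,v0,v1): return np.load(n+'.npy')[v0:v1,u0:u1].reshape(-1,3)
def fit(P,r,zlo,zhi):
    P=P[(P[:,2]>zlo)&(P[:,2]<zhi)]
    s=least_squares(lambda c:np.hypot(P[:,0]-c[0],P[:,1]-c[1])-r,np.median(P[:,:2],0),loss='soft_l1',f_scale=.003)
    return s.x,len(P)
for n,b,bs in [('scene',(292,336,220,260),(372,406,260,294)),('side',(305,347,205,245),(334,360,170,196))]:
    for nm,bb,ro,h in [('L',b,.0345,.047),('S',bs,.0255,.040)]:
        P=box(n,*bb); print(n,nm,'maxz',np.nanpercentile(P[:,2],[50,90,97]).round(4),'rim',fit(P,ro-.002,h-.006,h+.01),'body',fit(P,ro,.015,h))
W=np.load('side.npy'); im=cv2.imread('pics/side.png').astype(int)
# board face, side view
P=W[272:330,262:316].reshape(-1,3); print('board z range',np.nanpercentile(P[:,2],[1,5,50,95,99]).round(3))
Q=P[(P[:,2]>.03)&(P[:,2]<.12)]
for k in range(8):
    c=Q.mean(0); n=np.linalg.svd(Q-c,full_matrices=False)[2][2]; n*=np.sign(n[2])
    Q2=Q[np.abs((Q-c)@n)<.004]
    Q=Q2
print('plane c',c.round(4),'n',n.round(4),'tilt',np.degrees(np.arccos(n[2])),len(Q), 'std',((Q-c)@n).std())
hx=n[:2]/np.linalg.norm(n[:2]); print('heading of n',np.degrees(np.arctan2(hx[1],hx[0])))
# extents on plane along level axis & slope
y=np.cross([0,0,1],n); y/=np.linalg.norm(y); x=np.cross(y,n)
print('x',x,'y',y)
a=Q@y; b=Q@x; print('ext y',np.percentile(a,[.5,99.5]),'x',np.percentile(b,[.5,99.5]), 'plane z vals', np.percentile(Q[:,2],[.5,99.5]))
for nme,bb in [('side',(255,325,262,335)),('scene',(205,265,145,200))]:
    P=box(nme,*bb); s=(P-c)@n; d=P-c
    m=(s>.012)&(s<.075)&(np.abs(d@x)<.08)&(np.abs(d@y)<.08); T=P[m]; print(nme,len(T))
    if len(T):
        s=s[m]; 
        for lo in np.arange(.01,.075,.01):
            k=(s>=lo)&(s<lo+.01)
            if k.sum(): print(' s',lo.round(3),k.sum(),'x',np.median(d[m][k]@x).round(4),'y',np.median(d[m][k]@y).round(4),np.median(T[k],0).round(4))
E
```

```text
scene L maxz [0.0194 0.0423 0.046 ] rim (array([ 0.49898957, -0.11232321]), 207) body (array([ 0.49935739, -0.11203726]), 964)
scene S maxz [0.0208 0.0385 0.0401] rim (array([ 0.50758134, -0.28305273]), 250) body (array([ 0.50763021, -0.2830346 ]), 661)
side L maxz [0.0106 0.04   0.0448] rim (array([ 0.49835839, -0.10967874]), 140) body (array([ 0.49829394, -0.11001446]), 739)
side S maxz [0.0159 0.0368 0.039 ] rim (array([ 0.50752255, -0.27994712]), 109) body (array([ 0.5074328 , -0.28027205]), 337)
board z range [-0.002  0.012  0.059  0.085  0.114]
plane c [0.4712 0.1365 0.06  ] n [0.0316 0.5706 0.8206] tilt 34.8506206329249 2723 std 0.0011409642038899804
heading of n 86.8344085785976
x [ 0.04531755  0.81939245 -0.57143883] y [-0.99847411  0.05522189  0.        ]
ext y [-0.51356651 -0.41714501] x [0.05112196 0.14824409] plane z vals [0.03155538 0.08723309]
side 90
 s 0.01 9 x -0.0122 y 0.0001 [0.4709 0.1361 0.0802]
 s 0.02 12 x -0.0126 y 0.0008 [0.4707 0.1404 0.0884]
 s 0.03 9 x -0.0128 y 0.0007 [0.4709 0.1451 0.0963]
 s 0.04 14 x -0.0119 y 0.0006 [0.4715 0.1517 0.103 ]
 s 0.05 32 x -0.0119 y -0.0003 [0.4729 0.1593 0.1138]
 s 0.06 14 x -0.0128 y -0.0035 [0.4761 0.1608 0.1178]
scene 103
 s 0.01 16 x -0.0165 y -0.0021 [0.4732 0.1325 0.0824]
 s 0.02 22 x -0.0175 y -0.0018 [0.473  0.1365 0.0896]
 s 0.03 23 x -0.0175 y -0.0009 [0.4726 0.1416 0.0989]
 s 0.04 22 x -0.0157 y -0.0011 [0.473  0.1487 0.1058]
 s 0.05 19 x -0.0178 y -0.0025 [0.4747 0.1535 0.1149]
 s 0.06 1 x -0.0182 y -0.0018 [0.4741 0.1559 0.1199]
```

```bash
cat >> h.py <<'E'
n=np.array([.0316,.5706,.8206]); n/=np.linalg.norm(n)
foot=np.array([.473,.1245,.068]); ydir=np.array([n[0],n[1],0])/np.hypot(n[0],n[1]); 
xd=ydir*n[2]-np.array([0,0,1])*np.hypot(n[0],n[1])   # down the slope
def frame(y,z): return R.from_matrix(np.stack([np.cross(y,z),y,z],1))
DOWN=frame(ydir,np.array([0,0,-1.])); TILT=frame(xd,-n)
def go(p,Rt,p0=None,R0=None):
    s=env.get_state(); p0=s['tcp_pos'] if p0 is None else p0; R0=rot(s['orientation']) if R0 is None else R0
    print('turn',np.degrees((R0.inv()*Rt).as_rotvec()).round(1),'shift cm',(R0.inv().apply(np.array(p)-p0)*100).round(2))
E
python3 - <<'E'
from h import *
go([.5005,-.0785,.16],DOWN); go([.34,.23,.231],DOWN)
E
```

```text
turn [ -0.1  -0.  -14.7] shift cm [-50.05 -49.56   7.12]
turn [ -0.1  -0.  -14.7] shift cm [-2.531e+01 -2.513e+01 -2.000e-02]
```

carry_out(steps=[[[0, 0, -5], [-4, -4, 0], 135], [[0, 0, -10], [-8, -8, 0], 135], [[0, 0, -14.7], [-12, -12, 0], 135], [[0, 0, -14.7], [-16, -16, 0], 135], [[0, 0, -14.7], [-20, -20, 0], 135], [[0, 0, -14.7], [-24, -24, 0], 135], [[0, 0, -14.7], [-28, -28, 0], 135], [[0, 0, -14.7], [-32, -32, 0], 135]], force=30)

```text
clock: 1.1
tcp_pos: [0.3832, 0.1429, 0.2312]
orientation: [0.0, 0.028, 1.0, 0.0]
wrist_force: [0.9, 0.6, 0.3]
finger_gap: 0.0401
grip_force: 0.0
```

```bash
python3 - <<'E'
from h import *
s=env.get_state();print(s['tcp_pos'],s['finger_gap'],s['clock'])
go([.5005,-.0785,.16],DOWN)
E
```

```text
[0.38316781 0.14285326 0.23119988] 0.04012018560160254 1.1
turn [0. 0. 0.] shift cm [-12.93 -21.46   7.12]
```

carry_out(steps=[[[0, 0, 0], [-2.6, -4.3, 0], 135], [[0, 0, 0], [-5.2, -8.6, 0], 135], [[0, 0, 0], [-7.8, -12.9, 1.5], 135], [[0, 0, 0], [-10.4, -17.2, 4], 135], [[0, 0, 0], [-12.9, -21.5, 7.1], 135], [[0, 0, 0], [-12.9, -21.5, 7.1], 135], [[0, 0, 0], [-12.9, -21.5, 7.1], 135], [[0, 0, 0], [-12.9, -21.5, 7.1], 135]])

```text
clock: 2.1
tcp_pos: [0.4997, -0.0763, 0.1611]
orientation: [0.0, 0.027, 1.0, 0.0]
wrist_force: [-0.2, -0.5, 0.4]
finger_gap: 0.0401
grip_force: 0.0
```

```bash
python3 - <<'E'
from h import *
from scipy.optimize import least_squares
s=env.get_state();print(s['tcp_pos'],s['finger_gap'])
im,d,W=cloud('wrist'); cv2.imwrite('pics/w1.png',im[...,::-1])
P=W.reshape(-1,3); P=P[(np.hypot(P[:,0]-.4987,P[:,1]+.111)<.06)&(P[:,2]>.040)&(P[:,2]<.054)]
f=least_squares(lambda c:np.hypot(P[:,0]-c[0],P[:,1]-c[1])-.0325,[.4987,-.111],loss='soft_l1',f_scale=.002)
print(len(P),f.x,np.percentile(P[:,2],[5,50,95]),P.min(0),P.max(0))
E
```

```text
[ 0.4996574  -0.07629293  0.16112348] 0.04013968508444026
864 [ 0.50011491 -0.10965319] [0.0410598  0.04562316 0.04731236] [ 0.46448119 -0.14489451  0.04004372] [ 0.53546597 -0.07412563  0.04851271]
```

View pics/w1.png

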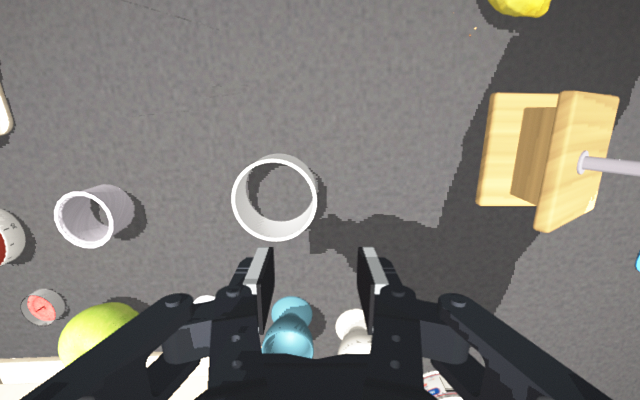

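The wrist picture shows the large ring at (275,198), left of the fingers' centre line, with the small ring at (90,215) well clear and the stand's arm at right (590,162).

```bash
python3 - <<'E'
from h import *
go([.5018,-.0773,.022],DOWN)
E
```

```text
turn [-0.   0.1  0.1] shift cm [-0.19 -0.1  13.93]
```

carry_out(steps=[[[0, 0, 0], [-0.2, -0.1, 3], 135], [[0, 0, 0], [-0.2, -0.1, 6], 135], [[0, 0, 0], [-0.2, -0.1, 8.5], 135], [[0, 0, 0], [-0.2, -0.1, 9.5], 135], [[0, 0, 0], [-0.2, -0.1, 9.5], 135], [[0, 0, 0], [-0.2, -0.1, 9.5], 135], [[0, 0, 0], [-0.2, -0.1, 9.5], 135], [[0, 0, 0], [-0.2, -0.1, 9.5], 135]])

```text
clock: 3.15
tcp_pos: [0.5022, -0.0785, 0.0659]
orientation: [0.001, 0.028, 1.0, -0.0]
wrist_force: [-0.7, 0.0, -0.3]
finger_gap: 0.0401
grip_force: 0.0
```

```bash
python3 - <<'E'
from h import *
s=env.get_state();print(s['tcp_pos'],s['qvel'].round(4))
go([.5018,-.0773,.022],DOWN)
E
```

```text
[ 0.50215933 -0.07847182  0.06590954] [-0.0005  0.0032 -0.006  -0.0009 -0.0005 -0.002 ]
turn [-0.   0.1  0. ] shift cm [0.05 0.12 4.39]
```

carry_out(steps=[[[0, 0, 0], [0, 0.1, 2], 135], [[0, 0, 0], [0, 0.1, 4], 135], [[0, 0, 0], [0, 0.1, 4.4], 135], [[0, 0, 0], [0, 0.1, 4.4], 135], [[0, 0, 0], [0, 0.1, 4.4], 180], [[0, 0, 0], [0, 0.1, 4.4], 255], [[0, 0, 0], [0, 0.1, 4.4], 255], [[0, 0, 0], [0, 0.1, 4.4], 255]], force=45)

```text
clock: 4.15
tcp_pos: [0.5023, -0.0776, 0.022]
orientation: [0.001, 0.028, 1.0, -0.0]
wrist_force: [-1.3, -0.0, 5.2]
finger_gap: 0.0041
grip_force: 42.0
```

carry_out(steps=[[[0, 0, 0], [0, 0, 0], 255], [[0, 0, 0], [0, 0, 0], 255], [[0, 0, 0], [0, 0, -2], 255], [[0, 0, 0], [0, 0, -5], 255], [[0, 0, 0], [0, 0, -9], 255], [[0, 0, 0], [0, 0, -14], 255], [[0, 0, 0], [0, 0, -19], 255], [[0, 0, 0], [0, 0, -21], 255]])

```text
clock: 5.15
tcp_pos: [0.5029, -0.0776, 0.2344]
orientation: [0.002, 0.028, 1.0, -0.0]
wrist_force: [-0.2, -0.0, -1.7]
finger_gap: 0.0042
grip_force: 41.8
```

```bash
python3 - <<'E'
from h import *
s=env.get_state();print(s['tcp_pos'],s['finger_gap'],s['grip_force'])
# hover: ring centre aligned with peg, above tip
go(foot+n*.15+xd*.042,TILT)
im,d,W=cloud('wrist'); cv2.imwrite('pics/w2.png',im[...,::-1])
E
```

```text
[ 0.50288652 -0.07756129  0.23435379] 0.004154942601279495 41.78781340189744
turn [34.8  0.2 -0.1] shift cm [ 4.12 32.03  6.69]
```

View pics/w2.png

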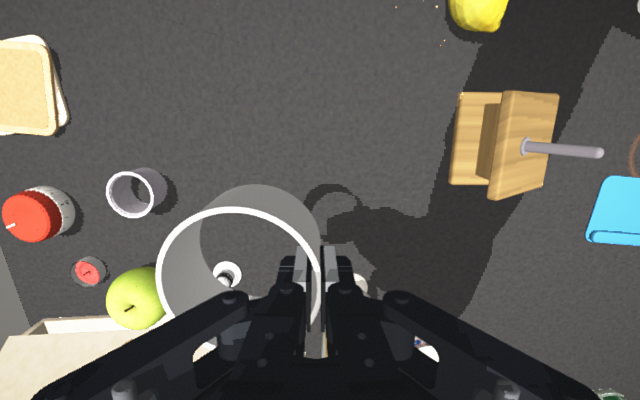

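The ring is gripped by its wall (gap 4 mm) at (240,270); the stand's arm shows from (525,147) to (600,153).

carry_out(steps=[[[0, 0, 0], [0.5, 3, 0], 255], [[5, 0, 0], [1, 7.5, 0], 255], [[11, 0, 0], [1.5, 12, 0], 255], [[17, 0, 0], [2, 16.5, 0], 255], [[23, 0, 0], [2.5, 21, 0], 255], [[29, 0, 0], [3, 25.5, 0], 255], [[34.8, 0.2, 0], [3.6, 30, 1], 255], [[34.8, 0.2, -0.1], [4.1, 32, 3], 255]])

```text
clock: 6.2
tcp_pos: [0.4775, 0.2478, 0.1972]
orientation: [-0.011, 0.023, 0.954, -0.3]
wrist_force: [0.3, -0.1, -0.9]
finger_gap: 0.0044
grip_force: 42.0
```

carry_out(steps=[[[0, 0, 0], [0, 0, 0], 255], [[0, 0, 0], [0, 0, 0], 255], [[0, 0, 0], [0, 0, 0], 255], [[0, 0, 0], [0, 0, 0], 255], [[0, 0, 0], [0, 0, 0], 255], [[0, 0, 0], [0, 0, 0], 255], [[0, 0, 0], [0, 0, 0], 255], [[0, 0, 0], [0, 0, 0], 255]])

```text
clock: 7.2
tcp_pos: [0.4784, 0.2445, 0.2012]
orientation: [-0.01, 0.025, 0.954, -0.299]
wrist_force: [-0.6, 0.4, 0.2]
finger_gap: 0.0042
grip_force: 42.0
```

```bash
python3 - <<'E'
from h import *
s=env.get_state();print(s['tcp_pos'],s['finger_gap'],s['joint_pos'].round(2))
for k in (.15,.11,.026): go(foot+n*k+xd*.045,TILT)
im,d,W=cloud('wrist'); im2,d2,W2=cloud('side'); cv2.imwrite('pics/w3.png',np.vstack([cv2.resize(im,(480,300)),im2[100:400,100:580]])[...,::-1])
np.save('w3.npy',W); cv2.imwrite('pics/w3raw.png',im[...,::-1])
E
```

```text
[0.4784337  0.24449429 0.2012373 ] 0.004150536972925641 [ 0.58  0.59  0.24  1.61 -0.48  0.73]
turn [ 0.1 -0.2  0.2] shift cm [-0.14  2.25  2.8 ]
turn [ 0.1 -0.2  0.2] shift cm [-0.15  2.25  6.8 ]
turn [ 0.1 -0.2  0.2] shift cm [-0.17  2.24 15.2 ]
```

View pics/w3.png

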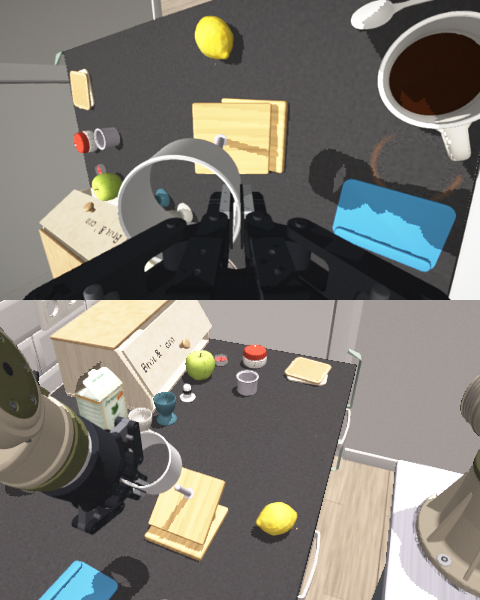

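The wrist view (upper) shows the tilted ring at (180,200) and the arm's tip at (220,140) on the board. The side view (lower) shows the ring just above and upslope of the arm tip at (190,492).

```bash
python3 - <<'E'
from h import *
from scipy.optimize import least_squares
W=np.load('w3.npy').reshape(-1,3); s=env.get_state(); T=rot(s['orientation']); p=s['tcp_pos']
d=W-foot
c=(np.abs(d@n)<.008)&(np.abs(d@xd)<.06)&(np.abs(d[:,0])<.05)
Q=W[c]
for _ in range(5):
    m=Q.mean(0); nn=np.linalg.svd(Q-m,full_matrices=False)[2][2]; nn*=np.sign(nn[2]); Q=Q[np.abs((Q-m)@nn)<.003]
print('plane n',nn.round(4),'offset of foot',((foot-m)@nn).round(4))
h=d@n; k=(h>.008)&(h<.07)&(np.abs(d@xd)<.02)&(np.abs(d[:,0])<.02)
yy=np.cross(xd,n)
for lo in np.arange(.008,.07,.01):
    q=k&(h>=lo)&(h<lo+.01)
    if q.sum(): print(lo.round(3),q.sum(),'xd',np.percentile(d[q]@xd,[5,50,95]).round(4),'across(wx=%+.0f)'%np.sign(yy[0]),np.percentile(d[q]@yy,[5,50,95]).round(4))
# peg circle fit (radius 5mm) in plane
q=k&(h<.055); A=np.stack([d[q]@xd,d[q]@yy],1)
f=least_squares(lambda c:np.hypot(*(A-c).T)-.005,[0,0],loss='soft_l1',f_scale=.001); print('peg centre xd,yy',f.x.round(4),q.sum())
B=T.inv().apply(W-p); r=(B[:,2]>-.035)&(B[:,2]<-.018)&(B[:,1]<-.005)&(B[:,1]>-.09)&(np.abs(B[:,0])<.05)
B=B[r]; print(len(B),'ring in tool: z',np.percentile(B[:,2],[5,50,95]).round(4))
f=least_squares(lambda c:np.hypot(B[:,0]-c[0],B[:,1]-c[1])-.0325,[0,-.0325],loss='soft_l1',f_scale=.002); print('ring centre tool xy',f.x.round(4))
E
```

```text
plane n [0.0296 0.5724 0.8194] offset of foot -0.0011
0.008 23 xd [-0.0011  0.0039  0.0069] across(wx=+1) [-0.0027 -0.002   0.0007]
0.018 24 xd [-0.0008  0.0035  0.0071] across(wx=+1) [-0.0027 -0.002   0.0012]
0.028 27 xd [-0.0009  0.0035  0.0071] across(wx=+1) [-0.0029 -0.002   0.001 ]
0.038 26 xd [0.0005 0.0044 0.0068] across(wx=+1) [-0.0027 -0.002   0.0002]
0.048 7 xd [0.0029 0.0046 0.0067] across(wx=+1) [-0.0027 -0.0021  0.0002]
peg centre xd,yy [0.0023 0.0023] 107
2294 ring in tool: z [-0.028  -0.0233 -0.0186]
ring centre tool xy [ 0.0011 -0.0331]
```

```bash
cat >> h.py <<'E'
yy=np.cross(xd,n); foot=foot+.0023*xd+.0023*yy+.001*n
E
python3 - <<'E'
from h import *
for k in (.10,.024): go(foot+n*k+xd*.047-yy*-.0011,TILT)
E
```

```text
turn [ 0.1 -0.2  0.2] shift cm [-0.49  2.68  7.7 ]
turn [ 0.1 -0.2  0.2] shift cm [-0.51  2.67 15.3 ]
```

carry_out(steps=[[[0, 0, 0], [-0.3, 1.5, 0], 255], [[0, 0, 0], [-0.5, 2.7, 0], 255], [[0, 0, 0], [-0.5, 2.7, 1], 255], [[0, 0, 0], [-0.5, 2.7, 3], 255], [[0, 0, 0], [-0.5, 2.7, 5], 255], [[0, 0, 0], [-0.5, 2.7, 7], 255], [[0, 0, 0], [-0.5, 2.7, 7.7], 255], [[0, 0, 0], [-0.5, 2.7, 7.7], 255]])

```text
clock: 8.3
tcp_pos: [0.4818, 0.222, 0.1225]
orientation: [-0.01, 0.026, 0.954, -0.299]
wrist_force: [-0.2, -0.8, -0.5]
finger_gap: 0.0042
grip_force: 42.0
```

```bash
python3 - <<'E'
from h import *
s=env.get_state(); print(s['wrist_force'])
go(foot+n*.024+xd*.047+yy*.0011,TILT)
a=cloud('wrist')[0]; b=cloud('side')[0]; cv2.imwrite('pics/w4.png',np.vstack([a[:300,120:600],b[100:400,100:580]])[...,::-1])
E
```

```text
[-0.24529603 -0.82362767 -0.5226576 ]
turn [ 0.  -0.2  0.2] shift cm [-0.03  0.01  7.56]
```

View pics/w4.png

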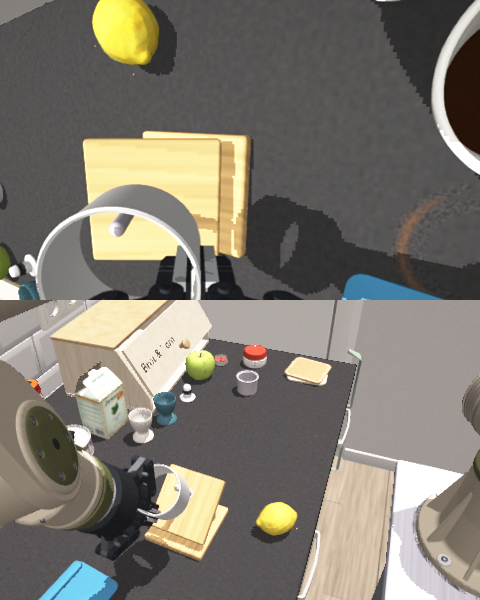

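The arm tip is visible inside the bore at (118,225) in the wrist view and (180,490) in the side view, so the ring is over the tip. Slide down.

carry_out(steps=[[[0, 0, 0], [0, 0, 1.5], 255], [[0, 0, 0], [0, 0, 3], 255], [[0, 0, 0], [0, 0, 4.5], 255], [[0, 0, 0], [0, 0, 6], 255], [[0, 0, 0], [0, 0, 7], 255], [[0, 0, 0], [0, 0, 7.5], 255], [[0, 0, 0], [0, 0, 7.5], 255], [[0, 0, 0], [0, 0, 7.5], 255]])

```text
clock: 9.4
tcp_pos: [0.4798, 0.1801, 0.0615]
orientation: [-0.01, 0.026, 0.954, -0.299]
wrist_force: [-0.2, 0.4, -0.4]
finger_gap: 0.004
grip_force: 42.0
```

```bash
python3 - <<'E'
from h import *
s=env.get_state(); print(s['wrist_force'],s['grip_force'],s['finger_gap'])
go(foot+n*.022+xd*.047+yy*.0011,TILT)
E
```

```text
[-0.15474739  0.38997208 -0.38134725] 41.95656414376572 0.003957097787355116
turn [ 0.1 -0.1  0.1] shift cm [ 0.03 -0.03  0.36]
```

carry_out(steps=[[[0, 0, 0], [0, 0, 0.2], 255], [[0, 0, 0], [0, 0, 0.3], 255], [[0, 0, 0], [0, 0, 0.3], 255], [[0, 0, 0], [0, 0, 0.3], 235], [[0, 0, 0], [0, 0, 0.3], 220], [[0, 0, 0], [0, 0, 0.3], 200], [[0, 0, 0], [0, 0, 0.3], 200], [[0, 0, 0], [0, 0, 0.3], 200]])

```text
clock: 10.4
tcp_pos: [0.4793, 0.1779, 0.0586]
orientation: [-0.01, 0.026, 0.954, -0.299]
wrist_force: [-0.8, 0.2, 0.1]
finger_gap: 0.018
grip_force: 0.1
```

```bash
python3 - <<'E'
from h import *
s=env.get_state(); print(s['wrist_force'],s['grip_force'],s['finger_gap'])
a=cloud('wrist')[0]; b=cloud('side')[0]; cv2.imwrite('pics/w5.png',np.vstack([a[:300,120:600],b[100:400,100:580]])[...,::-1])
E
```

```text
[-0.8316816   0.18460599  0.1362803 ] 0.07619108126618812 0.01801671855515664
```

View pics/w5.png

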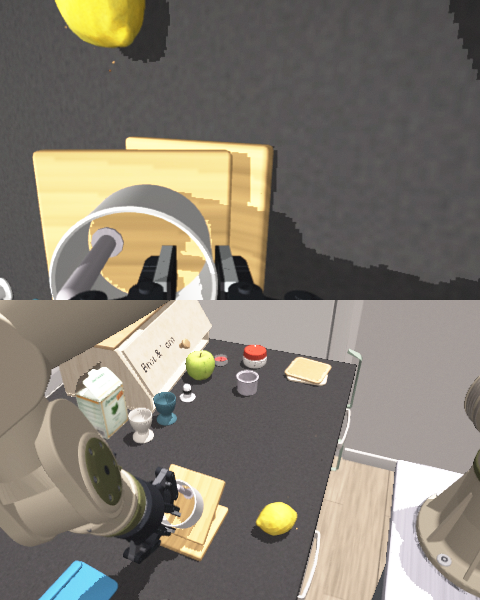

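The ring sits on the board with the arm (105,245) through it, and the fingers are open around the wall at (165–225,270). Withdraw along the arm.

carry_out(steps=[[[0, 0, 0], [0, 0.3, 0], 195], [[0, 0, 0], [0, 0.3, 0], 195], [[0, 0, 0], [0, 0.3, -0.5], 195], [[0, 0, 0], [0, 0.3, -1.5], 195], [[0, 0, 0], [0, 0.3, -3], 195], [[0, 0, 0], [0, 0.3, -6], 195], [[0, 0, 0], [0, 0.3, -10], 195], [[0, 0, 0], [0, 0.3, -13], 195]])

```text
clock: 11.5
tcp_pos: [0.4842, 0.2558, 0.1657]
orientation: [-0.009, 0.026, 0.954, -0.298]
wrist_force: [0.6, 0.4, -0.4]
finger_gap: 0.0199
grip_force: 0.0
```

carry_out(steps=[[[0, 0, 0], [0, 0, 0], 195], [[0, 0, 0], [0, 0, 0], 195], [[0, 0, 0], [0, 0, 0], 195], [[0, 0, 0], [0, 0, 0], 195], [[0, 0, 0], [0, 0, 0], 195], [[0, 0, 0], [0, 0, 0], 195], [[0, 0, 0], [0, 0, 0], 195], [[0, 0, 0], [0, 0, 0], 195]])

```text
clock: 12.5
tcp_pos: [0.4839, 0.2545, 0.1636]
orientation: [-0.01, 0.025, 0.954, -0.299]
wrist_force: [0.2, -0.9, -0.2]
finger_gap: 0.0203
grip_force: 0.0
```

```bash
python3 - <<'E'
from h import *
from scipy.optimize import least_squares
a,_,W=cloud('wrist'); b=cloud('side')[0]; cv2.imwrite('pics/w6.png',np.vstack([a[:300,120:600],b[100:400,100:580]])[...,::-1])
d=W.reshape(-1,3)-foot; h=d@n; k=(h>.041)&(h<.053)&(np.hypot(d@xd-.02,d@yy)<.05)&(np.hypot(d@xd,d@yy)>.009)
A=np.stack([d[k]@xd,d[k]@yy],1); f=least_squares(lambda c:np.hypot(*(A-c).T)-.0325,[.018,0],loss='soft_l1',f_scale=.002)
print(k.sum(),f.x,np.percentile(h[k],[5,50,95]))
E
```

```text
838 [0.02638301 0.00147476] [0.04208051 0.04591973 0.04737227]
```

View pics/w6.png

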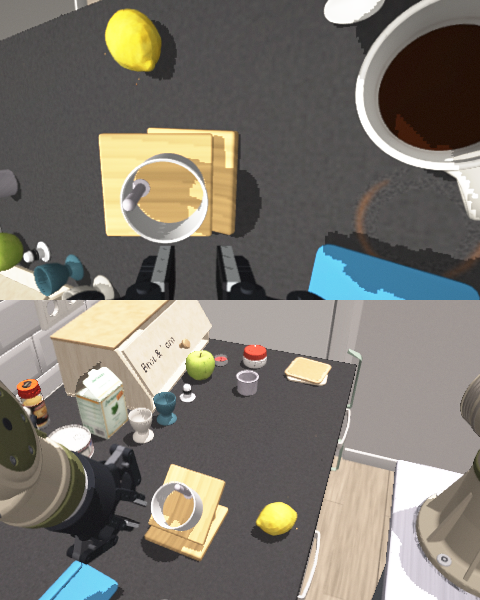

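The ring (165,198 in the wrist view) hangs flat on the board, 26 mm downslope of the foot, with the gripper clear of it. The centre distance is about 35 mm, inside the 39 mm limit.

```bash
python3 -c "
from workcell import env
print(env.hand_in())"
```

```text
the job is handed in; nothing more can be done
None
```

The larger ring hangs on the slanted arm flat against the board, with its centre about 35 mm from the arm's foot; the smaller ring was not touched, and I handed the job in after about 12.6 s (no verdict was returned).

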